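# Snap a hose clip shut with pliers on the water filter's inlet

## Task

Take the red-handled pliers out of the wooden tool block, lower their open jaws gently over the two round lugs of the steel hose clip on the water filter's inlet hose until they sit home on them, and squeeze the handles slowly, yielding upward as they close, until the clip clicks fully shut - no harder than the click takes, or the clip is crushed. Then let the jaws open, lift off, stand the pliers back home in the block's slot and let go, with nothing but the pliers having touched the clip or the filter, and the mug, the glass and the tomato left where they are.

Things in the scene. Friction and masses are not known exactly. Their poses are not given: they have to be found in the camera images.
- pliers: hose-clip pliers, 0.14 kg, 140 mm long, red handles, standing jaws-down in the block's slot. Origin on the middle line, 3 mm below the open jaws' lowest point; +z up: jaws, hinge at 55 mm, handles 82 to 138 mm; y the line along which handles and jaws close; x the hinge axis. Sprung open: handles need 5 N each to start closing, 7 to 8 N nearly shut
- pliers_grip (a point): midway between the red handles at the height to grip them, 115 mm above the pliers' origin, axes as the pliers. The handles measure 65 mm over their outer faces here at rest, each 8 mm thick along y and 14 mm along x. Held at 62 mm the jaws stay open
- pliers_jaws (a point): midway between the jaws, 14.3 mm above the pliers' origin, level with the inner shoulders that come to rest on the lugs; axes as the pliers. The open jaws measure 50 mm over all and 37 mm between their inner lips: 4 to 5 mm to spare beside each lug
- pliers_half (a joint): closing angle of the pliers, rad, 0 open. Over the handles: 52 mm jaws touch lugs; then the grip rises to 13-23 N a handle, falls back at 45-42 mm as the catch passes its tooth; click at 40-38 mm; hard stop at 36 mm. From 62 to 38 mm the held places rise 5-6 mm relative to the hinge: a gripper that keeps its height rams the jaws down, so yield upward, keeping the push at 4-6 N
- block: pale wooden tool block, fixed, 64 x 120 x 50 mm (x, y, z), one slot 20 x 58 mm (x, y), 42 mm deep, in the middle of its top, mouth chamfered. Origin at the centre of its underside, z up. With the pliers home their y is along the block's y and their origin 5 mm above the block's
- filter: white water filter, fixed. Origin on the worktop under the hose clip; +y along the hose. Housing: cylinder of radius 58 mm with its axis at y = -130 mm, 190 mm high, bent steel spout up to 267 mm pointing to -x. A brass spigot leaves it towards +y at z = 50 mm; the black rubber elbow on it, 22 mm thick, turns down at y = 38 mm into a steel rosette at y = 64 mm
- hose_clip: stainless snap clip round the hose, open at first. Origin on the hose axis, 50 mm up; y along the hose, z up to the lugs, x the line along which they close; can turn on the hose, starts up to 0.12 rad askew. It sits on rubber that gives 1 mm for 5 N. It is crushed if the pliers' contact forces on it add up to over 50 N (both lugs and push), as in a fast or full-strength squeeze
- clip_top (a point): midway between the clip's two lugs, level with their tops, 26.5 mm from the hose axis; axes as the clip. The pliers sit home when pliers_jaws is here. The lugs end in round beads 7 mm thick and 13 mm long along y, 28 mm over both when open, 19 mm when shut
- clip_lug_r (a joint): travel of each lug towards the other (both move alike), m: 0 open, 0.0043 as the sprung catch drops behind its tooth (8 to 15 N on each lug), 0.0047 snapped shut and left alone, 0.0051 or a little more against the stop; springs back to 0 if it has not snapped
- mug: purple mug, 80 mm wide, 89 mm high, bystander; origin at the centre of its underside
- glass: drinking glass with an amber filling, 68 mm wide, 87 mm high, bystander; origin at the centre of its underside
- tomato: red tomato, 77 mm wide, 72 mm high, bystander; origin at its underside

How it is judged:
By the outcome, as a careful person would: the job done as asked, in the order asked, and still so for the second after the job is handed in, with the robot touching nothing.
It also fails if it takes over 66 s, if anything falls off the work surface, if the arm or the gripper's body presses on something with over 40 N, if the wrist force passes 120 N, or if a joint passes its speed limit or range.

## Robot

A 6-joint arm with a two-finger parallel gripper is mounted at the origin on a cart in front of the work surface, level with it; the furniture and walls round the work are solid. World frame = base frame: x ahead of the robot, y to its left, z up, the work surface at z = 0. Lengths are in mm, angles in rad, forces in N, time in s.
With the tool pointing down it reaches from about 275 to 750 mm from the base axis. Payload 10.2 kg.
Tool frame: the origin (TCP) lies between the finger pads; the fingertips stand 17 mm ahead of it and the grasp point (between the pads) lies 2 mm behind it (tips_ahead is the distance from the TCP to the fingertips, in mm); z points along the fingers, y is the line along which they close (so a half turn about z gives the same grasp; the last joint's range is limited). The gripper opens to 85 mm and grips with 20 to 120 N. Pads are 22 mm wide; open, the fingers measure 114 mm over their backs; the gripper's body (76 mm by 85 mm) begins 54 mm behind the grasp point. The pads swing forward as they close: fully open they stand 13 mm farther back than shut.
Start: joints at [0.944, 0.313, 1.498, -0, 1.331, -0.223], TCP at [206.294, 482.778, 248.294] pointing down, gripper open.
Joint ranges: [-2.94, 2.94], [-0.97, 2.17], [0.19, 2.56], [-1.23, 4.37], [0.02, 3.11], [-2.88, 2.88]. Speed limits (rad/s): [2.39, 2.39, 3.01, 3.14, 3.14, 3.14].

## Interface

Orientations are given as a unit quaternion [w, x, y, z].
In Python, from rig import sense, capture, finish_job, boxes_of, tips_ahead gives the robot as it stands.
- The arm moves only by the tool drive_tool, never from a script. Its argument "commands" is text: rows parted by semicolons, each of 7 numbers parted by spaces: the shift along the world's x, y, z in units of 0.1 m (1.0 is 0.1 m), then the turn, a rotation vector about the world's x, y, z in units of pi/4 rad (1.0 is pi/4 rad), then the opening in per cent of the stroke, from 0 (shut) to 100 (fully open). A call has 1 to 20 rows; each row shifts and turns the commanded pose from where the row before left it; what a row does not reach is not made up. A row lasts 1/12 s, in which the tool goes at most 41.7 mm and 7.16 degrees, less where a joint would pass 70% of its speed; a pose out of reach is approached as far as the arm can. A call with a number of a shift or a turn outside -1 to 1 is refused whole. A call with a gripper value outside its range is refused whole. The fingers move at their own pace and stop on an object; "force" is the grip in N (left out, the last holds). Time passes only in rows, so rows that do not move let the fingers close. It gives the time, the measured TCP pose, the force, the opening and the grip force at its end, in the units of the state.
- sense(): the state, without advancing time (a new reading comes with each control period).
- capture(name): name is "scene" or "top" or "wrist"; returns a dict with "pixels" (400x640x3 uint8, blue, green, red), "fov_y" (degrees; the focal length in pixels is half the picture's height over the tangent of half this angle, whatever the lens; pixels are square), "cx", "cy" (the principal point, pixels), "k1" (the pictures are not rectified: a ray, as slopes to the right and down, at radius r is drawn at 1 + k1 r^2 times it, then the intrinsics apply), "position" and "attitude" of the camera in the world; the wrist camera has in their place "tool_from_camera" (4x4, takes a point from camera to tool coordinates, whose origin is the TCP and whose axes are the flange's). Camera axes: x right, y down, z forward; pixel columns grow to the right and rows downward; lengths in mm; the calibration is good to about 2 mm. A picture is of the moment at which its call begins: read the wrist's pose just before it. There is no depth.
- finish_job(): hands the job in; it is judged then, once.
Trained networks look in a picture, given as the dict that the camera call returned (one of the last four; its "shot" number tells which), for a name from the list of things; names that differ only in an ending like _2 or _b are one class to them, and where a whole thing is asked for, a point or a joint stands for the part that bears it (a point fixed in the world has none). Each returns a list of dicts, best first, with "confidence" (0 to 1); they miss things now and then, are a little off and sometimes report something else, mostly with a low value. They report only what shows in the picture. A call takes as long as a camera call.
- boxes_of(picture, name): "position" ([column, row] in pixels, amid what is visible of it).
The state is a dict: "time_s": time; "joints": joint angles; "dq": joint speeds; "tau": joint torques, N m; "eef_pos": TCP position; "ee_rot": TCP orientation; "force": force on the tool from outside, world axes, zero at the start; "wrist_torque": the same for the moment, N m; "grip_width": opening from 0.0 (shut) to 1.0 (fully open); "grip_force": force on a finger pad.
Only numpy, scipy, OpenCV 4.12 (cv2) and the standard library are available. Lean on these libraries where they do the work, as an engineer would, in place of code of your own. Each camera call takes 0.05 s, during which the arm holds its last target. There are 200 camera calls.

## Working session

There is one attempt and no reset: what is moved stays moved. The work goes in short steps, Python scripts to look and compute and a tool call to move; the robot and the scene stay as the last step left them, time stands still between calls to the robot, and variables do not carry over. Pictures are saved under pics/ and viewed, at most 10 in all, crops included, and the job is handed in when it is done.

Besides the shell and the picture viewer there is one more tool, called after "Emit:" by a JSON object that holds its "method" and its "body". drive_tool: Moves the arm, as the interface text tells. Shifts and turns lie within -1 to 1; 1 stands for 0.1 m of shift or pi/4 rad of turn. Its arguments: {"type":"object","properties":{"commands":{"type":"string"},"force":{"type":"number"}},"required":["commands"]}

```bash
mkdir -p pics; ls; cat > h.py <<'E'
import numpy as np, cv2
from rig import sense, capture, finish_job, boxes_of, tips_ahead
from scipy.spatial.transform import Rotation as R
def rot(q): return R.from_quat([q[1],q[2],q[3],q[0]])
def cam(p,s=None):
    f=p["pixels"].shape[0]/2/np.tan(np.radians(p["fov_y"])/2)
    if "position" in p:
        A=np.array(p["attitude"],float)
        M=A if A.shape==(3,3) else rot(A).as_matrix()
        t=np.array(p["position"],float)
    else:
        T=np.array(p["tool_from_camera"]);B=rot(s["ee_rot"]).as_matrix()
        M=B@T[:3,:3]; t=np.array(s["eef_pos"])+B@T[:3,3]
    return f,M,t
def ray(p,uv,s=None):
    f,M,t=cam(p,s)
    d=np.array([(uv[0]-p["cx"])/f,(uv[1]-p["cy"])/f]); u=d.copy()
    for _ in range(20): u=d/(1+p["k1"]*(u@u))
    return t,M@np.array([u[0],u[1],1])
def at_z(p,uv,z,s=None):
    t,d=ray(p,uv,s); return t+d*(z-t[2])/d[2]
def proj(p,X,s=None):
    f,M,t=cam(p,s); c=(np.atleast_2d(X)-t)@M; u=c[:,:2]/c[:,2:]
    r2=(u**2).sum(1,keepdims=True)
    return u*(1+p["k1"]*r2)*f+[p["cx"],p["cy"]]
def tri(rs):
    A=0;b=0
    for t,d in rs:
        d=d/np.linalg.norm(d);P=np.eye(3)-np.outer(d,d);A=A+P;b=b+P@t
    return np.linalg.solve(A,b)
E
python3 - <<'E'
from h import *
print(sense(),tips_ahead)
ps={}
for n in ["scene","top","wrist"]:
    s=sense();p=capture(n);ps[n]=p
    print(n,{k:v for k,v in p.items() if k!="pixels"})
    cv2.imwrite(f"pics/{n}0.png",p["pixels"])
    for o in ["pliers","block","filter","hose_clip","mug","glass","tomato"]:
        print(o,[(np.round(b["position"],1).tolist(),round(b["confidence"],2)) for b in boxes_of(p,o)[:2]])
cv2.imwrite("pics/both0.png",np.vstack([cv2.resize(ps[n]["pixels"],(480,300)) for n in ["scene","top"]]))
E
```

```text
pics
{'time_s': 0.0, 'joints': array([ 9.43578924e-01,  3.13460447e-01,  1.49849431e+00, -7.75032400e-06,
        1.33104940e+00, -2.23401405e-01]), 'dq': array([ 0.00092072, -0.00056771, -0.00018931, -0.00070341, -0.0001784 ,
       -0.00067537]), 'tau': array([-1.92008392e-04, -4.12268221e+01, -2.59742671e+01, -1.77320512e-04,
        4.19973512e-03,  2.05705192e-05]), 'eef_pos': array([206.1408739 , 482.54533779, 247.70819438]), 'ee_rot': array([-2.87766958e-04,  2.00537980e-01,  9.79685674e-01, -6.44430668e-04]), 'force': array([-0.07551744,  0.40873705,  1.01598557]), 'wrist_torque': array([-0.02336464,  0.00641108,  0.02003827]), 'grip_force': 0.0, 'grip_width': 1.0008855265758572} 17.0
scene {'fov_y': 42.10395394873678, 'cx': 324.0786615309514, 'cy': 200.01592729889924, 'k1': -0.02137072834545005, 'position': array([-178.29108369, -828.32112869,  830.93171301]), 'attitude': array([-0.412126  ,  0.81275059, -0.37226608,  0.17608691]), 'shot': 1}
pliers [([216.6, 167.3], 0.68)]
block [([222.7, 196.3], 0.73)]
filter [([366.1, 220.8], 0.64), ([213.0, 159.4], 0.5)]
hose_clip [([362
[... 564 characters left out ...]
60.1], 0.77), ([191.9, 236.3], 0.72)]
glass [([270.9, 157.3], 0.66)]
tomato [([431.1, 178.8], 0.92)]
wrist {'fov_y': 64.33725547385575, 'cx': 319.23058931583614, 'cy': 196.2148446537342, 'k1': -0.008881598312107093, 'tool_from_camera': array([[ 1.38484495e-04, -9.58428704e-01, -2.85332089e-01,
         7.22617844e+01],
       [ 9.99999900e-01,  2.53805564e-04, -3.67186379e-04,
         1.37198573e-01],
       [ 4.24340837e-04, -2.85332009e-01,  9.58428643e-01,
        -1.24759001e+02],
       [ 0.00000000e+00,  0.00000000e+00,  0.00000000e+00,
         1.00000000e+00]]), 'shot': 3}
pliers []
block [([145.9, 393.5], 0.46)]
filter []
hose_clip []
mug [([145.7, 393.5], 0.38)]
glass []
tomato []
```

View pics/both0.png

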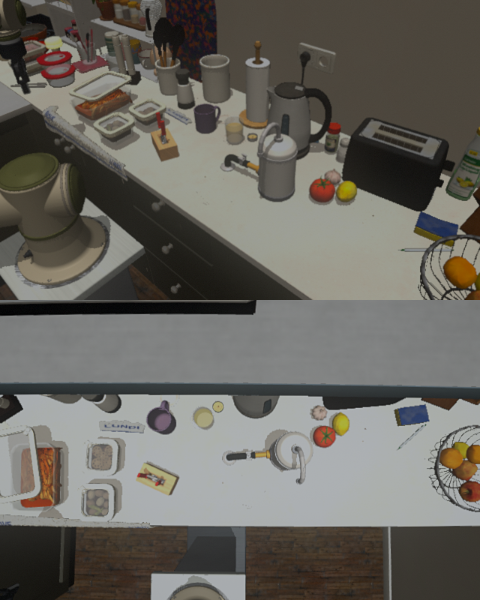

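```bash
python3 - <<'E'
from h import *
sc=capture("scene");tp=capture("top")
print("block top",at_z(tp,[213.4,236.1],50), "pl tri",tri([ray(sc,[216.6,167.3]),ray(tp,[198.8,236.4])]))
print("clip",tri([ray(sc,[362.9,218.3]),ray(tp,[330.3,207.6])]),at_z(tp,[330.3,207.6],70))
print("mug",at_z(tp,[217.1,160.1],80),"glass",at_z(tp,[270.9,157.3],80),"tom",at_z(tp,[431.1,178.8],40),"filt",at_z(tp,[384,206],150))
s=cv2.resize(sc["pixels"][120:260,180:400],None,fx=3,fy=3,interpolation=2)
t=cv2.resize(tp["pixels"][130:290,160:440],None,fx=2.3,fy=2.3,interpolation=2)
cv2.imwrite("pics/topc.png",cv2.resize(tp["pixels"][130:280,150:450],(800,400),interpolation=cv2.INTER_CUBIC))
E
```

```text
block top [473.64335817 122.23191573  50.        ] pl tri [474.90456538 142.15348029  98.01244726]
clip [ 577.39317196 -201.8227423    39.29881873] [ 544.61035098 -163.62971164   70.        ]
mug [656.91106623 110.62485015  80.        ] glass [664.57115708 -19.37193128  80.        ] tom [ 620.70709689 -418.05408321   40.        ] filt [ 544.27022208 -280.11185021  150.        ]
```

View pics/topc.png

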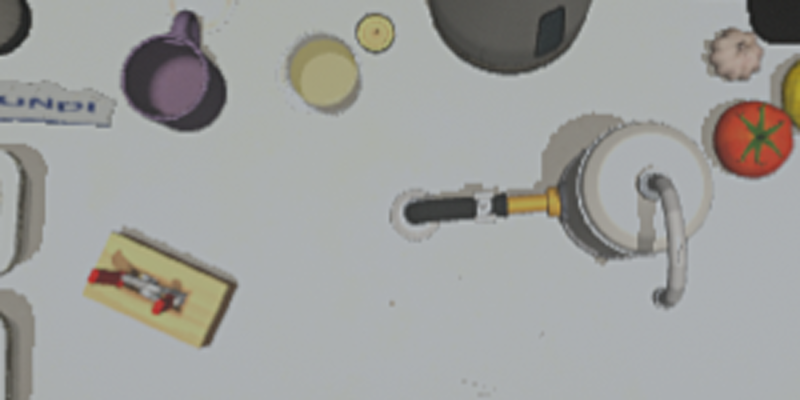

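The pictures show the block with the pliers at top-image px (205,237). The clip on the hose is at px (332,208) and the filter is to its right. I'll move the wrist camera over the block; the tool's y axis already matches the block's long axis.

Emit:
{"method": "drive_tool", "body": {"commands": "0.09 -0.12 0 0 0 0 100;0.18 -0.24 0 0 0 0 100;0.18 -0.24 0 0 0 0 100;0.18 -0.24 0 0 0 0 100;0.18 -0.24 0 0 0 0 100;0.18 -0.24 0 0 0 0 100;0.18 -0.24 0 0 0 0 100;0.18 -0.24 0 0 0 0 100;0.18 -0.24 0 0 0 0 100;0.18 -0.24 0 0 0 0 100;0.18 -0.24 0 0 0 0 100;0.18 -0.24 0 0 0 0 100;0.18 -0.24 0 0 0 0 100;0.18 -0.24 0 0 0 0 100;0.18 -0.24 0 0 0 0 100;0.09 -0.12 0 0 0 0 100;0 0 0 0 0 0 100;0 0 0 0 0 0 100", "force": 20}}

```text
time_s: 2.8
eef_pos: [476.3, 122.6, 248.1]
ee_rot: [-0.0, 0.201, 0.98, 0.0]
force: [1.1, 0.4, 0.1]
grip_width: 1.002
grip_force: 0.0
```

```bash
python3 - <<'E'
from h import *
s=sense();p=capture("wrist");print(s["eef_pos"],s["ee_rot"])
np.savez("w1.npz",s=s,p=p,allow_pickle=True) 
for o in ["pliers","block","pliers_grip","pliers_jaws"]:
    print(o,[(np.round(b["position"],1).tolist(),round(b["confidence"],2)) for b in boxes_of(p,o)[:2]])
im=p["pixels"]
cv2.imwrite("pics/w1.png",im)
b,g,r=[im[...,i].astype(int) for i in range(3)]
m=((r>90)&(g<0.45*r)&(b<0.45*r)).astype(np.uint8)
n,l,st,c=cv2.connectedComponentsWithStats(m)
for i in range(1,n):
    if st[i,4]>80: print(st[i],c[i],cv2.minAreaRect(np.argwhere(l==i)[:,::-1].astype(np.float32)))
E
```

```text
[476.27285853 122.56983977 248.13811523] [-2.55978811e-04  2.01146359e-01  9.79561164e-01  4.35688302e-05]
pliers [([335.2, 170.9], 0.6)]
block [([328.5, 152.3], 0.58)]
pliers_grip [([332.8, 172.2], 0.9)]
pliers_jaws [([335.8, 172.8], 0.77)]
[368 179  10  13  99] [372.77777778 185.41414141] ((372.5, 185.0), (12.0, 9.0), 90.0)
```

View pics/w1.png

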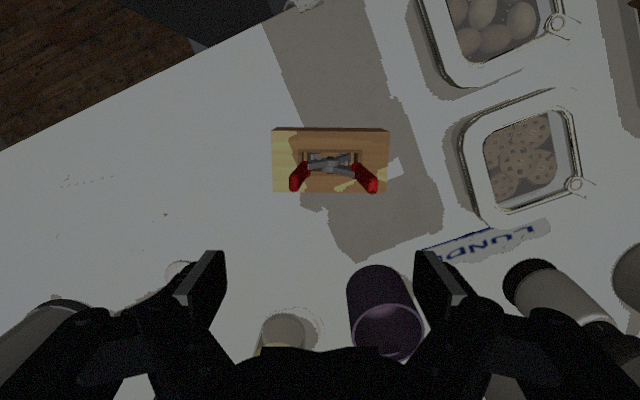

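The wrist view shows the block at px (272–388, 128–192) and the two red handles at about (298,178) and (367,178), nearly aligned with the image. I'll take a precise measurement.

```bash
python3 - <<'E'
from h import *
from scipy.optimize import least_squares
s=sense();p=capture("wrist");im=p["pixels"]
c=im[115:210,260:405]
hsv=cv2.cvtColor(im,cv2.COLOR_BGR2HSV)
m=(((hsv[...,0]<8)|(hsv[...,0]>172))&(hsv[...,1]>150)&(hsv[...,2]>40)).astype(np.uint8)
m[:115]=0;m[210:]=0;m[:,:260]=0;m[:,405:]=0
n,l,st,cc=cv2.connectedComponentsWithStats(m)
for i in range(1,n):
    if st[i,4]>40:
        print(st[i],cc[i])
        ys=np.argwhere(l==i)
        lo=ys[ys[:,0]>=ys[:,0].max()-6]; q=lo.mean(0)[::-1]
        print(" low end",q,at_z(p,q,143,s))
q=hsv.copy()
wood=((hsv[...,0]>8)&(hsv[...,0]<32)&(hsv[...,1]>60)).astype(np.uint8); wood[:110]=0;wood[215:]=0;wood[:,:255]=0;wood[:,410:]=0
wm=cv2.morphologyEx(wood|m,cv2.MORPH_CLOSE,np.ones((25,25)))
n,l,st,cc=cv2.connectedComponentsWithStats(wm);i=1+st[1:,4].argmax()
r=cv2.minAreaRect(np.argwhere(l==i)[:,::-1].astype(np.float32));print(r,cv2.boxPoints(r))
cv2.imwrite("pics/w1c.png",cv2.resize(c,None,fx=5.4,fy=5.4,interpolation=cv2.INTER_CUBIC))
# predicted model
ey=np.array([.394,.919,0]);ex=np.array([.919,-.394,0])
for z in (50,):
  for C in ([474,122],):
    for a,b in((-32,-60),(-32,60),(32,60),(32,-60)):
        X=np.array([*C,z])+a*ex+b*ey;print(a,b,proj(p,X,s))
E
```

```text
[288 162  22  30 324] [297.13888889 177.09259259]
 low end [292.62903226 187.64516129] [458.48912456 109.37293961 143.        ]
[351 163  26  32 392] [364.78571429 178.90306122]
 low end [369.96825397 190.26984127] [483.09770062 161.99720404 143.        ]
((329.04400634765625, 160.44903564453125), (119.05128479003906, 65.67990112304688), 0.9877604246139526) [[268.9611   192.25795 ]
 [270.09335  126.587814]
 [389.12692  128.64012 ]
 [387.99466  194.31026 ]]
-32 -60 [[257.70990151 141.89205778]]
-32 60 [[376.52140234 142.21145912]]
32 60 [[373.29205841 202.57567234]]
32 -60 [[260.84766492 202.28095087]]
```

View pics/w1c.png

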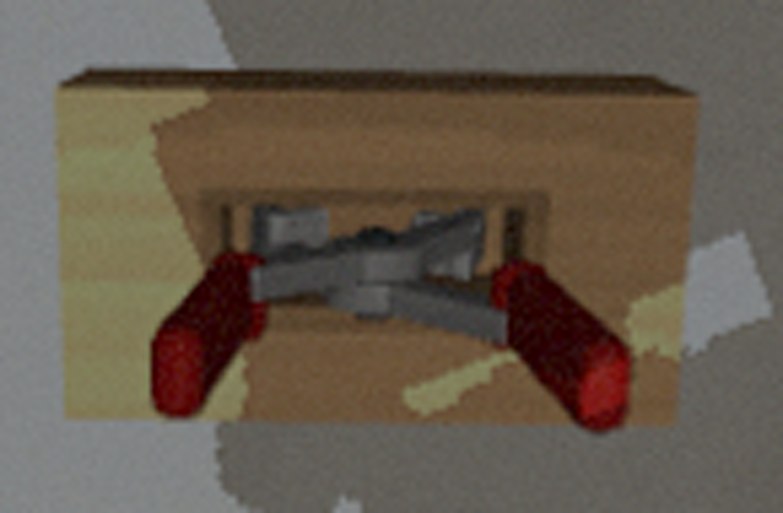

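The crop shows the block's top face corners, the slot, and the handle end faces at crop (177,372) and (605,383). Next I'll fit the pose.

```bash
python3 - <<'E'
from h import *
from scipy.optimize import least_squares
s=sense();p=capture("wrist")
cv=lambda q:np.array(q)/5.4+[259.6,114.6]
K=cv([(57,85),(698,95),(680,422),(65,418)])
pts=np.array([(-32,-60),(-32,60),(32,60),(32,-60)],float)
def M(v):
    c,sn=np.cos(v[2]),np.sin(v[2]); ey=np.array([c,sn]);ex=np.array([sn,-c])
    return np.array([[*(v[:2]+a*ex+b*ey),50] for a,b in pts])
r=least_squares(lambda v:(proj(p,M(v),s)-K).ravel(),[474,122,1.17]);print(r.x,np.round(r.fun,1))
a,b=[at_z(p,cv(q),143,s) for q in [(177,372),(605,383)]]
print(a,b,(a+b)/2,np.linalg.norm(a-b),np.arctan2(*(b-a)[[1,0]]))
h,k=[at_z(p,cv(q),91,s) for q in [(232,295),(520,305)]];print("lower ends",h,k,(h+k)/2)
print("slot",(at_z(p,cv((200,190)),50,s)+at_z(p,cv((545,190)),50,s))/2,np.linalg.norm(at_z(p,cv((200,190)),50,s)-at_z(p,cv((545,190)),50,s)))
t=rot(s["ee_rot"]).as_matrix();print("tool y",np.arctan2(t[1,1],t[0,1]),s["eef_pos"])
E
```

```text
[468.85677873 137.48935147   1.15803753] [-0.5  0.1  0.8 -0.5 -0.3  0.4  0.1  0. ]
[455.54880288 110.41151044 143.        ] [480.19591651 164.30853157 143.        ] [467.8723597 137.360021  143.       ] 59.26524358732049 1.141888237411845
lower ends [457.46920296 115.00108817  91.        ] [477.92555915 158.70960595  91.        ] [467.69738106 136.85534706  91.        ]
slot [456.40687211 142.13373585  50.        ] 64.94722882068793
tool y 1.1681546475274909 [475.91517795 123.46090681 248.43446885]
```

Emit:
{"method": "drive_tool", "body": {"commands": "-0.04 0.07 0 0 0 -0.02 100;-0.04 0.075 0 0 0 0 100;0 0 -0.2 0 0 0 100;0 0 -0.3 0 0 0 100;0 0 -0.3 0 0 0 100;0 0 -0.2 0 0 0 100;0 0 -0.15 0 0 0 100;0 0 -0.1 0 0 0 100;0 0 -0.05 0 0 0 100;0 0 0 0 0 0 90;0 0 0 0 0 0 85;0 0 0 0 0 0 80;0 0 0 0 0 0 80", "force": 20}}

```text
time_s: 4.23
eef_pos: [468.9, 137.3, 119.3]
ee_rot: [0.001, 0.208, 0.978, 0.0]
force: [-1.1, -0.5, 2.9]
grip_width: 0.801
grip_force: 5.1
```

```bash
python3 - <<'E'
from h import *
s=sense();p=capture("wrist");print(s["eef_pos"],s["force"],s["wrist_torque"],s["grip_width"]*85)
cv2.imwrite("pics/w2.png",p["pixels"])
E
```

```text
[468.86384279 137.34013785 119.299155  ] [-1.08969098 -0.48744134  2.91509075] [-0.00119571  0.01548913 -0.02547978] 68.07966178176403
```

View pics/w2.png

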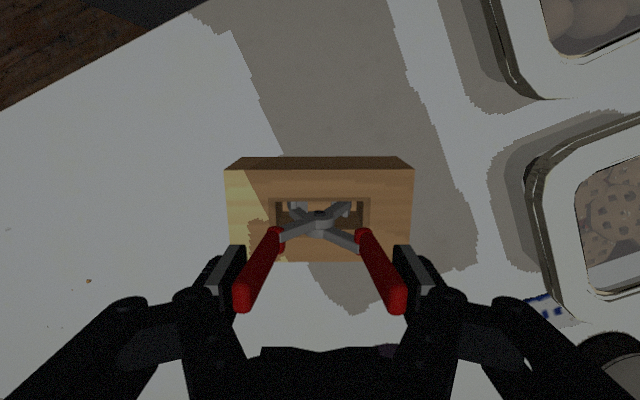

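The handles sit between the pads and look centred, with handle ends at px (243,295) and (397,295). I'll close to 62 mm.

Emit:
{"method": "drive_tool", "body": {"commands": "0 0 0 0 0 0 77;0 0 0 0 0 0 75;0 0 0 0 0 0 74;0 0 0 0 0 0 73;0 0 0 0 0 0 73;0 0 0 0 0 0 73"}}

```text
time_s: 4.78
eef_pos: [470.8, 137.4, 121.5]
ee_rot: [0.004, 0.208, 0.978, 0.001]
force: [-1.0, 0.0, 21.2]
grip_width: 0.733
grip_force: 13.0
```

Emit:
{"method": "drive_tool", "body": {"commands": "0 0 0.02 0 0 0 73;0 0 0.01 0 0 0 73;0 0 0 0 0 0 73;0 0 0 0 0 0 73"}}

```text
time_s: 5.12
eef_pos: [468.8, 137.3, 122.0]
ee_rot: [0.001, 0.208, 0.978, 0.0]
force: [0.9, 0.0, 7.0]
grip_width: 0.733
grip_force: 6.0
```

Emit:
{"method": "drive_tool", "body": {"commands": "0 0 0.02 0 0 0 73;0 0 0.04 0 0 0 73;0 0 0.06 0 0 0 73;0 0 0.08 0 0 0 73;0 0 0.1 0 0 0 73;0 0 0.1 0 0 0 73;0 0 0.1 0 0 0 73;0 0 0.15 0 0 0 73;0 0 0.15 0 0 0 73;0 0 0.15 0 0 0 73;0 0 0.15 0 0 0 73;0 0 0.1 0 0 0 73;0 0 0.1 0 0 0 73;0 0 0 0 0 0 73"}}

```text
time_s: 6.28
eef_pos: [468.8, 137.3, 253.3]
ee_rot: [0.002, 0.208, 0.978, 0.0]
force: [1.1, -0.3, -0.6]
grip_width: 0.734
grip_force: 3.9
```

```bash
python3 - <<'E'
from h import *
s=sense();p=capture("wrist");print(s["eef_pos"],s["force"],s["wrist_torque"],s["grip_width"]*85)
t=capture("top")
print([boxes_of(t,"hose_clip")[:2],boxes_of(t,"clip_top")[:2]])
cv2.imwrite("pics/w3.png",np.hstack([cv2.resize(p["pixels"],(480,300)),cv2.resize(t["pixels"][180:230,310:360],(300,300),interpolation=cv2.INTER_CUBIC)]))
E
```

```text
[468.84520485 137.33259558 253.27861562] [ 1.05984668 -0.3212472  -0.62420893] [ 0.0646883  -0.06360859 -0.02739943] 62.40676183519644
[[{'position': [330.4, 207.8], 'confidence': 0.64}], []]
```

View pics/w3.png

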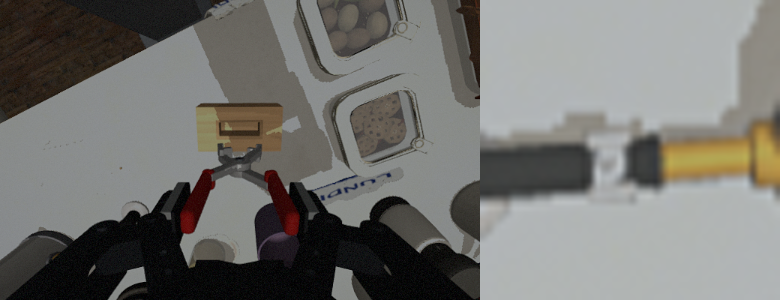

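The pliers hang from the gripper with jaws open at px (240,155) of the left panel. The clip shows as a white patch at top-image px (331.5,207), and the hose runs nearly along the image rows. Next I'll move to a viewing spot near the clip, turning the tool on the way.

```bash
python3 - <<'E'
from h import *
s=sense();t=capture("top")
print(at_z(t,[331.5,207.2],74),at_z(t,[330.4,207.8],74))
for q,z in [((313,207.6),60),((340,207),60),((345,206.5),55),((356,205.5),55)]: print(q,at_z(t,q,z))
m=rot(s["ee_rot"]).as_matrix();print("tooly",np.arctan2(m[1,1],m[0,1]),s["joints"])
im=t["pixels"]; hsv=cv2.cvtColor(im,cv2.COLOR_BGR2HSV)
for x in range(340,358,2):
    col=hsv[195:220,x]; k=np.where((col[:,1]>120)&(col[:,0]>8)&(col[:,0]<30))[0]+195; print(x,k.min() if len(k) else 0,k.max() if len(k) else 0)
for x in range(308,328,2):
    k=np.where(im[195:222,x].max(1)<70)[0]+195; print(x,k.min() if len(k) else 0,k.max() if len(k) else 0)
E
```

```text
[ 545.35796587 -166.38913662   74.        ] [ 543.89515232 -163.75162521   74.        ]
(313, 207.6) [ 544.89958873 -121.74129503   60.        ]
(340, 207) [ 546.83188552 -187.59634811   60.        ]
(345, 206.5) [ 548.44957865 -200.14022442   55.        ]
(356, 205.5) [ 551.09733583 -227.15594627   55.        ]
tooly 1.1512708659966004 [ 4.44831627e-02  2.29559744e-01  1.60120270e+00 -6.31892490e-05
  1.31236684e+00 -1.10677101e+00]
340 205 205
342 204 209
344 204 208
346 204 208
348 204 208
350 203 208
352 203 208
354 203 208
356 201 210
308 206 212
310 205 212
312 205 211
314 205 211
316 205 211
318 205 211
320 205 211
322 205 211
324 204 211
326 204 210
```

Emit:
{"method": "drive_tool", "body": {"commands": "0.02 -0.1 0 0 0 -0.05 73;0.055 -0.216 0 0 0 -0.1 73;0.055 -0.216 0 0 0 -0.1 73;0.055 -0.216 0 0 0 -0.1 73;0.055 -0.216 0 0 0 -0.1 73;0.055 -0.216 0 0 0 -0.1 73;0.055 -0.216 0 0 0 -0.1 73;0.055 -0.216 0 0 0 -0.1 73;0.055 -0.216 0 0 0 -0.1 73;0.055 -0.216 0 0 0 -0.1 73;0.055 -0.216 0 0 0 -0.1 73;0.055 -0.216 0 0 0 -0.1 73;0.055 -0.216 0 0 0 -0.1 73;0.055 -0.216 0 0 0 -0.1 73;0.035 -0.112 0 0 0 -0.05 73;0 0 0 0 0 0 73;0 0 0 0 0 0 73"}}

```text
time_s: 7.95
eef_pos: [545.0, -164.8, 250.8]
ee_rot: [-0.001, 0.689, 0.725, -0.0]
force: [-0.7, 0.5, -0.7]
grip_width: 0.735
grip_force: 3.8
```

```bash
python3 - <<'E'
from h import *
s=sense();p=capture("wrist");print(s["eef_pos"],s["force"],s["wrist_torque"],s["grip_width"]*85)
m=rot(s["ee_rot"]).as_matrix();print("tooly",np.arctan2(m[1,1],m[0,1]),m[:,2])
cv2.imwrite("w4raw.png",p["pixels"])
for o in ["hose_clip","clip_top","clip_lug_r","pliers_jaws"]: print(o,[(b["position"],b["confidence"]) for b in boxes_of(p,o)[:2]])
print("pred clip",proj(p,[545,-165,76],s))
cv2.imwrite("pics/w4.png",cv2.resize(p["pixels"][110:290,200:440],None,fx=3.3,fy=3.3,interpolation=cv2.INTER_CUBIC))
E
```

```text
[ 545.03668652 -164.77697649  250.81415005] [-0.71958379  0.52235052 -0.67278605] [0.10115024 0.01530436 0.05307195] 62.47126989864026
tooly 0.05189083124921059 [-8.64452201e-04  7.79419945e-04 -9.99999323e-01]
hose_clip [([324.0, 179.1], 0.75)]
clip_top [([319.6, 177.7], 0.55)]
clip_lug_r [([333.4, 178.4], 0.46)]
pliers_jaws [([324.5, 243.4], 0.83)]
pred clip [[318.99207265 180.01804944]]
```

View pics/w4.png

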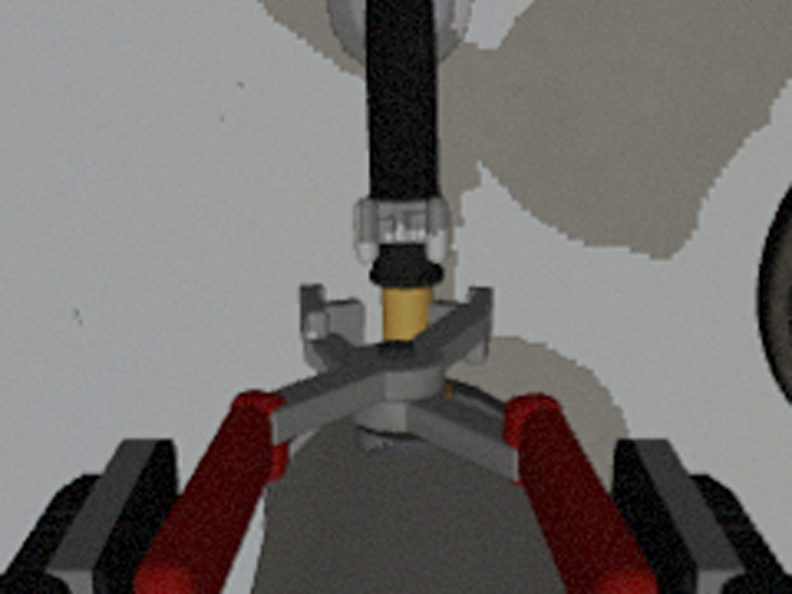

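The view shows lug beads at crop (366,240) and (440,240) and the open jaws at crop x 300–492. The clip is about 2.5 mm to +x and 2 mm to -y of the tool. I'll shift, go down to about 7 mm above the lugs, and compare again.

Emit:
{"method": "drive_tool", "body": {"commands": "0.01 -0.01 -0.05 0 0 0 73;0.01 -0.008 -0.1 0 0 0 73;0 0 -0.1 0 0 0 73;0 0 -0.1 0 0 0 73;0 0 -0.1 0 0 0 73;0 0 -0.05 0 0 0 73;0 0 -0.03 0 0 0 73;0 0 0 0 0 0 73;0 0 0 0 0 0 73"}}

```text
time_s: 8.95
eef_pos: [547.4, -166.6, 198.5]
ee_rot: [0.0, 0.689, 0.725, 0.0]
force: [-0.6, 0.1, -0.3]
grip_width: 0.732
grip_force: 3.8
```

```bash
python3 - <<'E'
from h import *
s=sense();p=capture("wrist");print(s["eef_pos"],s["force"],s["wrist_torque"],s["grip_width"]*85)
cv2.imwrite("w5raw.png",p["pixels"])
print("pred clip",proj(p,[[547.3,-166.5,76],[533,-166.5,73],[562,-166.5,73]],s))
c=p["pixels"][170:270,260:380]
sc=capture("scene");u=proj(sc,[547,-166,75])[0].astype(int);print(u)
d=sc["pixels"][u[1]-45:u[1]+30,u[0]-45:u[0]+45]
a=cv2.resize(c,(600,500),interpolation=cv2.INTER_CUBIC);a=cv2.convertScaleAbs(a,alpha=1.6)
cv2.imwrite("pics/w5.png",a)
cv2.imwrite("pics/s5.png",cv2.resize(d,None,fx=6,fy=6,interpolation=cv2.INTER_CUBIC))
E
```

```text
[ 547.41095713 -166.60585802  198.53669778] [-0.55675251  0.10220351 -0.29232493] [-0.04055234  0.03688039  0.06014763] 62.18104763539339
pred clip [[318.62283716 194.69604157]
 [301.18696382 192.7971482 ]
 [336.52919471 194.55754881]]
[323 207]
```

View pics/w5.png

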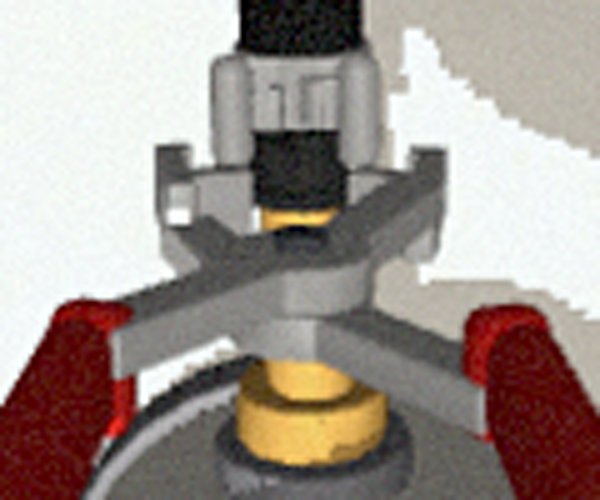

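The jaws (crop x 155–445, mid 300) are centred on the lugs (230 and 362, mid 296) to within 0.7 mm. I'll check the fore-aft (y) position of the jaws numerically.

```bash
python3 - <<'E'
from h import *
s=sense();p=capture("wrist")
cv=lambda x,y:np.array([x,y])/5+[259.6,169.6]
for n,q,zs in [("jaw top edge L",cv(172,147),(84.5,90,96)),("R",cv(430,149),(84.5,90,96)),("shoulder L",cv(222,172),(95,100,110)),("R",cv(385,172),(95,100,110)),
  ("hinge front",cv(322,310),(130,137,145)),("hinge top",cv(325,262),(137,145)),("hinge pin",cv(298,235),(137,145)),("bead near L",cv(230,165),(75,)),("bead R",cv(362,168),(75,)),("bead far",cv(230,55),(73,)),("jaw lowest edge L",cv(180,268),(96,105))]:
    for z in zs: print(n,z,at_z(p,q,z,s)-[547.3,-166.5,0])
E
```

```text
jaw top edge L 84.5 [-19.13796871  -2.19046481  84.5       ]
jaw top edge L 90 [-18.77312931  -0.47349828  90.        ]
jaw top edge L 96 [-18.3751227    1.39955613  96.        ]
R 84.5 [21.42440601 -0.4228244  84.5       ]
R 90 [20.85592763  1.2534697  90.        ]
R 96 [20.23576939  3.08215419 96.        ]
shoulder L 95 [-10.77997898  -2.47508175  95.        ]
shoulder L 100 [-10.61593036  -0.83626086 100.        ]
shoulder L 110 [-10.28783311   2.4413809  110.        ]
R 95 [13.82110165 -1.20324191 95.        ]
R 100 [ 13.44690941   0.40775271 100.        ]
R 110 [ 12.69852492   3.62974195 110.        ]
hinge front 130 [  4.21957726  -9.38189144 130.        ]
hinge front 137 [  3.94825128  -6.42279572 137.        ]
hinge front 145 [  3.63816446  -3.04097205 145.        ]
hinge top 137 [3.95908770e+00 9.08425698e-02 1.37000000e+02]
hinge top 145 [  3.64853612   3.19330918 145.        ]
hinge pin 137 [  0.38840634   3.51694722 137.        ]
hinge pin 145 [  0.23099422   6.47247497 145.        ]
bead near L 75 [-10.17091583  -7.75537042  75.        ]
bead R 75 [11.49866824 -7.15298981 75.        ]
bead far 73 [-10.96736719  10.30616409  73.        ]
jaw lowest edge L 96 [-16.58630996 -17.93887839  96.        ]
jaw lowest edge L 105 [-16.06005622 -14.3643683  105.        ]
```

View pics/s5.png

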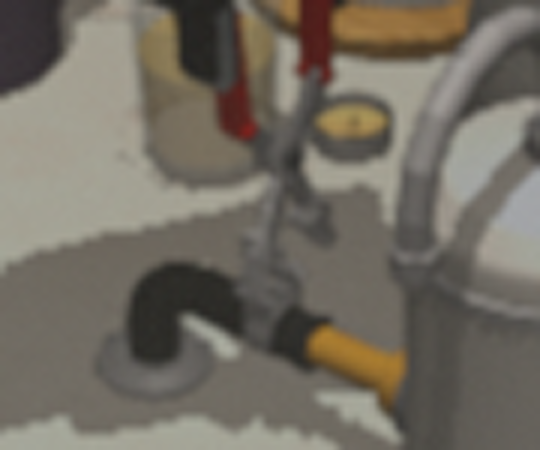

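The scene crop shows the right jaw tip at about (322,243) and the left jaw tip near the clip at about (268,262). I'll compare both views with the predicted positions.

```bash
python3 - <<'E'
from h import *
s=sense();p=capture("wrist");sc=capture("scene");o=np.array([323-45,207-45])
fc=lambda q:(q-o)*6+3
fw=lambda q:(q-[260,170])*5+2
for y in (-166.5,-173,-160):
  for z in (78,84.5,91):
    for x in (547.3-24,547.3+24):
      X=[x,y,z];print(np.round(X,1),"scene",np.round(fc(proj(sc,X)[0])),"wrist",np.round(fw(proj(p,X,s)[0])))
# hinge & known refs in scene
for n,X in [("clip top",[547.3,-166.5,76.5]),("hinge",[547.3,-166.5,136.5]),("hose ax",[547.3,-166.5,50]),("handle R low",[547.3+26,-166.5,165]),("handle L low",[547.3-26,-166.5,165])]:
    print(n,np.round(fc(proj(sc,X)[0])),np.round(fw(proj(p,X,s)[0])))
E
```

```text
[ 523.3 -166.5   78. ] scene [235. 299.] wrist [145. 121.]
[ 571.3 -166.5   78. ] scene [315. 243.] wrist [443. 135.]
[ 523.3 -166.5   84.5] scene [235. 286.] wrist [141. 132.]
[ 571.3 -166.5   84.5] scene [315. 230.] wrist [446. 147.]
[ 523.3 -166.5   91. ] scene [234. 273.] wrist [137. 144.]
[ 571.3 -166.5   91. ] scene [315. 217.] wrist [450. 160.]
[ 523.3 -173.    78. ] scene [247. 306.] wrist [144. 159.]
[ 571.3 -173.    78. ] scene [327. 249.] wrist [440. 174.]
[ 523.3 -173.    84.5] scene [247. 293.] wrist [140. 172.]
[ 571.3 -173.    84.5] scene [327. 236.] wrist [443. 186.]
[ 523.3 -173.    91. ] scene [247. 280.] wrist [136. 185.]
[ 571.3 -173.    91. ] scene [327. 223.] wrist [447. 200.]
[ 523.3 -160.    78. ] scene [223. 293.] wrist [146.  82.]
[ 571.3 -160.    78. ] scene [303. 237.] wrist [446.  97.]
[ 523.3 -160.    84.5] scene [222. 280.] wrist [142.  92.]
[ 571.3 -160.    84.5] scene [303. 224.] wrist [450. 108.]
[ 523.3 -160.    91. ] scene [222. 267.] wrist [138. 104.]
[ 571.3 -160.    91. ] scene [302. 211.] wrist [454. 119.]
clip top [276. 274.] [294. 125.]
hinge [272. 151.] [293. 260.]
hose ax [277. 326.] [295.  84.]
handle R low [315.  60.] [531. 366.]
handle L low [225. 119.] [ 53. 344.]
```

```bash
python3 - <<'E'
from h import *
p=capture("wrist")
for f,P,zt in [("w5raw.png",[547.41,-166.6,198.5],198.5),("w4raw.png",[545.04,-164.78,250.8],250.8)]:
    im=cv2.imread(f);s=sense();s["eef_pos"]=np.array(P)
    hsv=cv2.cvtColor(im,cv2.COLOR_BGR2HSV)
    m=(((hsv[...,0]<8)|(hsv[...,0]>172))&(hsv[...,1]>150)&(hsv[...,2]>35)).astype(np.uint8)
    n,l,st,cc=cv2.connectedComponentsWithStats(m)
    for i in range(1,n):
        if st[i,4]>150:
            a=np.argwhere(l==i); lo=a[a[:,0]>=a[:,0].max()-12].mean(0)[::-1]; hi=a[a[:,0]<=a[:,0].min()+6].mean(0)[::-1]
            print(f,st[i],"cap",lo,(at_z(p,lo,zt+21,s)-P).round(1),"low",hi,(at_z(p,hi,zt-35,s)-P).round(1))
    c=im[215:330,220:420]
    if f[1]=="4": g=cv2.resize(im[225:315,230:410],(780,390),interpolation=cv2.INTER_CUBIC)
cv2.imwrite("pics/h4.png",cv2.convertScaleAbs(g,alpha=1.8))
E
```

```text
w5raw.png [ 240  230   47   82 1827] cap [250.29596413 304.20179372] [-25.7  -2.4  21. ] low [277.32608696 233.13043478] [-22.6   2.9 -35. ]
w5raw.png [ 353  231   47   82 1864] cap [387.79012346 305.3909465 ] [26.5 -0.3 21. ] low [360.99019608 234.39215686] [ 22.9   4.5 -35. ]
w4raw.png [ 240  229   47   83 1825] cap [250.23529412 304.13122172] [-25.7  -2.4  21. ] low [277.09375 232.03125] [-22.7   3.5 -35. ]
w4raw.png [ 352  229   48   84 1887] cap [387.80165289 305.34710744] [26.5 -0.2 21. ] low [360.98901099 232.72527473] [ 22.8   5.4 -35. ]
```

View pics/h4.png

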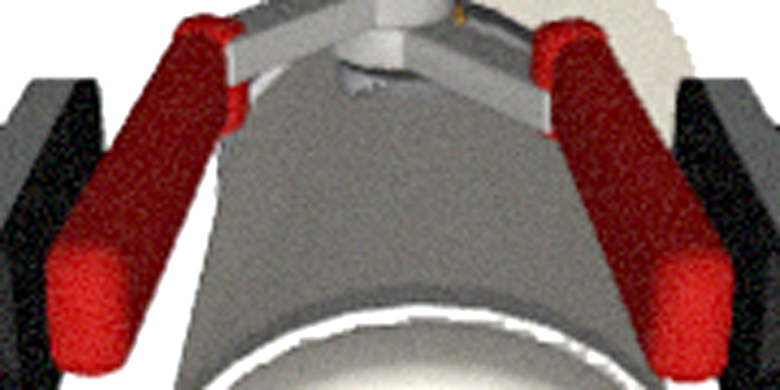

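The handle caps sit about +1.4 mm and the jaws about -4.5 mm in y, so the pliers hang tilted about 0.04 rad. I'll turn the tool about x to stand them upright, then recheck the jaw edges numerically.

Emit:
{"method": "drive_tool", "body": {"commands": "-0.005 0 0 0.025 0 0 73;0 0 0 0.025 0 0 73;0 0 0 0 0 0 73;0 0 0 0 0 0 73"}}

```text
time_s: 9.58
eef_pos: [546.8, -166.9, 198.2]
ee_rot: [-0.014, 0.689, 0.725, 0.014]
force: [-0.2, 0.1, -1.8]
grip_width: 0.731
grip_force: 3.8
```

```bash
python3 - <<'E'
from h import *
s=sense();p=capture("wrist");print(s["eef_pos"],s["ee_rot"],s["force"],s["grip_width"]*85)
im=p["pixels"];g=cv2.cvtColor(im,cv2.COLOR_BGR2GRAY).astype(int)
for c in (293,295,296,343,345,347): print(c,g[186:216,c])
for r in (180,184,188,192): print(r,g[r,296:344])
sc=capture("scene");cv2.imwrite("s6.png",sc["pixels"]);cv2.imwrite("w6.png",im)
E
```

```text
[ 546.75040223 -166.8884702   198.22276434] [-0.01361061  0.68867446  0.72480225  0.01428087] [-0.20046846  0.09663041 -1.75767721] 62.09873861047476
293 [154 154 156 153 156 154 153 155 154 154 153 156 145  69  50  48  56  50
  53  59  59  76  88  78  86  77  82  80  78  61]
295 [153 152 156 157 154 155 153 153 155 155 153 157 142  45  46  49  52  49
  52  50  59 105 115 119 111 111 109 111 101  61]
296 [151 155 154 155 151 155 151 154 154 152 157 157 139  47  57  56  55  52
  51  52  62  97 115 112 110 105 107 106  97  55]
343 [114 117 113 113 113 111 124 151 148 148 157 155 152 116  53  75  47  46
  44  50  51  51  46  51  55  74  74  69  71  69]
345 [116 116 114 114 116 117 113 112 112 124 148 149 154 121  43  52  50  53
  50  53  50  48  52  64  75  67  70  66  71  73]
347 [113 113 116 115 117 114 113 115 112 112 111 120 148 118  47  53  52  52
  49  51  64  51  61  71  70  67  67  62  67  59]
180 [152 155 153 155 151 153 155 153 155 153 156 146  74  12   5   3  14  20
   0  17   1   0  16   7  12  26  19  21  20  19  19  16  11  16   1   6
  46 100 120 115 115 112 116 113 115 113 111 114]
184 [154 153 153 154 153 155 153 154 157 156 154 137  68   1   4   4   0  13
  20  17  16  18   7  16  17   0  25  25  14  18  18  10  12  15   8  18
   3  38  91 116 115 115 110 114 113 112 112 114]
188 [154 153 154 154 156 154 135  72  80  91  94  92  84  76  88 115 114 112
 116 114 113 104 108 108 105 112 107 109 116 120 113 109  86  80  88  97
  97  91  87  84 101 118 115 116 113 114 115 113]
192 [151 153 151 154 156 146 103  85  91 103 111 106  98  90  75 101 103 104
  95  81  86  98 107 107  88  78  83 101 101 112 112 103  73  87  94 104
 111 104  94  86  91 118 114 116 123 152 150 124]
```

```bash
python3 - <<'E'
from h import *
s=sense();p=capture("wrist");g=cv2.cvtColor(p["pixels"],cv2.COLOR_BGR2GRAY).astype(int)
P=np.array([546.8,-166.6,198.2]);P0=np.array([547,-166.5,0]);s["eef_pos"]=P
for c in (304,306,330,332): print(c,g[182:230,c])
for q in [(293,198.8),(346,199.3)]:
  for z in (82,85): print(q,z,(at_z(p,q,z,s)-P0).round(1))
for X in ([536.5,-160,75],[536.5,-173,75],[557.5,-160,75],[557.5,-173,75]): print(X,proj(p,X,s).round(1))
# rows of jaw body widths at rows
for r in (200,203,206,210,215,220): print(r,g[r,284:360])
E
```

```text
304 [153 153 155 155 145  85  79  88  94  97  90  95  94  95  89  93  94  92
  91  91  88  64  60  93 100  98  97 100 102 104  96 101  96  65  47  42
  47  56  49  46  44  53  51  45  47  54  58  82]
306 [157 159 154 146 134  71  88  97 108 111 111 107 111 110 113 109 112 111
 108 107 104  66  66  97 100  98  97 100 100  98 100  99 101  96  72  47
  50  50  49  57  54  51  51  52  47  56  72  81]
330 [ 14   6   4   0  45  77  89  97  95 100  96  97  93  93  94  95  95  97
  97  95  97  97  88  94 102  96 100 102  92  63  48  54  49  51  49  47
  54  54  49  48  54  76  93  89  85  86  78  84]
332 [ 49  41  20  20  55  84  95 106 116 112 110 111 111 111 109 110 112 113
 109 111 106  81  51  89 100  99  95  87  51  47  49  53  54  49  50  56
  56  49  56  55  68  84  83  81  79  79  76  76]
(293, 198.8) 82 [-20.6   2.   82. ]
(293, 198.8) 85 [-20.4   2.8  85. ]
(346, 199.3) 82 [21.4  3.7 82. ]
(346, 199.3) 85 [21.1  4.5 85. ]
[536.5, -160, 75] [[306.3 191.8]]
[536.5, -173, 75] [[305.6 207.2]]
[557.5, -160, 75] [[332.1 193.1]]
[557.5, -173, 75] [[331.1 208.5]]
200 [154 155 153 155 153 1
[... 1157 characters left out ...]
51  56  68  76  70  72  84 124 160 155 156 154 154 153
 154 157 152 151]
215 [154 154 153 151 155 154 151 134  72  63  72  60  56  59  55  48  50  46
  44  52  65  79  96 100 101  97  61  20  24  26  33  19  22  20  15   5
   7  16  22  22  34  49  45  52  48  53  51  55  49  51  47  49  58  68
  71  75  71  74  62  68  68  74  75  61 112 159 156 156 154 154 154 156
 154 154 152 155]
220 [153 151 154 152 152 154 152 148 108  96  93  92  63  66  65  62  52  50
  54  44  49  42  49  54  49  51  56  49  53  50  55  41  47  40  41  38
  39  39  37  42  35  40  54  54  50  54  49  46  56  57  62  73  75  70
  70  71  65  89 102 102 103 106  91 109 160 153 154 154 152 153 155 154
 151 154 156 153]
```

Emit:
{"method": "drive_tool", "body": {"commands": "-0.004 0.01 -0.01 0 0 0 73;0 0 -0.015 0 0 0 73;0 0 -0.015 0 0 0 73;0 0 -0.015 0 0 0 73;0 0 -0.015 0 0 0 73;0 0 -0.01 0 0 0 73;0 0 -0.01 0 0 0 73;0 0 0 0 0 0 73"}}

```text
time_s: 10.4
eef_pos: [546.3, -165.5, 189.0]
ee_rot: [-0.014, 0.688, 0.725, 0.014]
force: [0.6, -0.3, -2.4]
grip_width: 0.729
grip_force: 3.8
```

Emit:
{"method": "drive_tool", "body": {"commands": "0 0 -0.01 0 0 0 73;0 0 -0.01 0 0 0 73;0 0 -0.01 0 0 0 73;0 0 -0.01 0 0 0 73;0 0 0 0 0 0 73;0 0 0 0 0 0 73"}}

```text
time_s: 10.9
eef_pos: [546.4, -165.5, 185.2]
ee_rot: [-0.014, 0.688, 0.725, 0.014]
force: [0.3, -0.8, -1.5]
grip_width: 0.729
grip_force: 3.8
```

Emit:
{"method": "drive_tool", "body": {"commands": "0 0 -0.01 0 0 0 73;0 0 -0.01 0 0 0 73;0 0 -0.01 0 0 0 73;0 0 0 0 0 0 73;0 0 0 0 0 0 73"}}

```text
time_s: 11.32
eef_pos: [546.4, -165.5, 182.2]
ee_rot: [-0.014, 0.688, 0.725, 0.014]
force: [-0.1, 0.5, -1.9]
grip_width: 0.729
grip_force: 3.8
```

```bash
python3 - <<'E'
from h import *
s=sense();p=capture("wrist");g=cv2.cvtColor(p["pixels"],cv2.COLOR_BGR2GRAY).astype(int)
print(s["force"],s["wrist_torque"])
for r in (197,200,203,206,210): print(r,g[r,284:360])
E
```

```text
[-0.14137498  0.47008176 -1.87447873] [-0.00289226 -0.00123819 -0.00152433]
197 [152 153 156 151 152 155 153 153 152 154 153 156 156 155 153 153 154 146
  75  90 101 110 115 103  95  86  83 109 106 106 109 105 103 100 105 102
  98  75  88  83  67  67  73  75  77  70  86  93 105 113 110  98  88  84
 104 115 114 114 115 114 109 114 115 113 113 114 112 116 114 113 112 113
 113 116 114 114]
200 [152 152 152 154 156 155 141  42  45  49  53  47  64  92 127 159 159 142
  69  85  97 101 109 104  96  85  73  78  79  83  81  86  85  76 101 105
  97  81  85  92 108 103 105 108 104  71  83  93 101 105 105 101  90  87
 106 119 128 107  71  51  40  46  48  45  55  89 115 112 113 114 113 115
 116 112 113 113]
203 [154 152 153 152 153 157 143  45  47  55  49  52  45  58 117 145 144 132
  68  69  68  63  66  60  82  82  73  97 111 108 112 112 105  73 104 104
  96  79  80  96 107  95 106 107 101  72  81  84  87  86  88  90  85  78
 112 151 144 110  86  56  46  51  45  50  59  85 117 114 110 114 110 112
 109 108 116 115]
206 [155 152 153 152 152 157 145  61  62  52  63  63  62  58  73  92 103  96
 102 101 101  99  99 101 105  93  84  93 106 105 107 105 102  72 106 107
  98  79  82  92 103  96 100 109  99  71 106 100  99 100  98  96  84  69
  64  59  49  53  49  56  54  54  53  61  61 100 124 112 110 112 113 114
 110 114 115 112]
210 [152 151 151 154 152 155 147  61  59  86 113 112 107 108  98  86  99 100
 100  99  99 100  99  98 100  99  75  22  17  17  24  23  24  21  27  21
  24   7  11  18   9  22  22   6  20  57  88  55  43  45  44  46  50  52
  50  52  55  55  47  61  67  63  70  70  79 125 156 152 150 125 123 121
 113 114 115 114]
```

Emit:
{"method": "drive_tool", "body": {"commands": "0 0 -0.01 0 0 0 73;0 0 0 0 0 0 73;0 0 -0.01 0 0 0 73;0 0 0 0 0 0 73"}}

```text
time_s: 11.7
eef_pos: [546.3, -165.5, 180.1]
ee_rot: [-0.014, 0.688, 0.725, 0.014]
force: [0.1, 1.1, -1.3]
grip_width: 0.731
grip_force: 3.8
```

Emit:
{"method": "drive_tool", "body": {"commands": "0 0 -0.005 0 0 0 73;0 0 0 0 0 0 73;0 0 -0.005 0 0 0 73;0 0 0 0 0 0 73"}}

```text
time_s: 12.03
eef_pos: [546.4, -165.5, 179.3]
ee_rot: [-0.013, 0.688, 0.725, 0.014]
force: [-0.1, 0.4, 0.2]
grip_width: 0.732
grip_force: 4.0
```

Emit:
{"method": "drive_tool", "body": {"commands": "0 0 -0.005 0 0 0 73;0 0 0 0 0 0 73;0 0 -0.005 0 0 0 73;0 0 0 0 0 0 73;0 0 0 0 0 0 73"}}

```text
time_s: 12.45
eef_pos: [546.5, -165.6, 178.5]
ee_rot: [-0.013, 0.688, 0.725, 0.014]
force: [-0.4, 0.7, 2.3]
grip_width: 0.729
grip_force: 4.6
```

Emit:
{"method": "drive_tool", "body": {"commands": "0 0 0.003 0 0 0 72;0 0 0.003 0 0 0 71;0 0 0.003 0 0 0 70;0 0 0 0 0 0 70"}}

```text
time_s: 12.78
eef_pos: [546.6, -165.6, 179.5]
ee_rot: [-0.013, 0.688, 0.725, 0.014]
force: [0.9, -0.1, 2.5]
grip_width: 0.699
grip_force: 5.1
```

Emit:
{"method": "drive_tool", "body": {"commands": "0 0 0.003 0 0 0 69;0 0 0.003 0 0 0 68;0 0 0.003 0 0 0 67;0 0 0.003 0 0 0 66;0 0 0.003 0 0 0 65;0 0 0 0 0 0 65"}}

```text
time_s: 13.28
eef_pos: [546.4, -165.5, 180.7]
ee_rot: [-0.014, 0.688, 0.725, 0.014]
force: [0.1, -0.9, 1.9]
grip_width: 0.652
grip_force: 5.3
```

Emit:
{"method": "drive_tool", "body": {"commands": "0 0 0.002 0 0 0 64;0 0 0.002 0 0 0 63;0 0 0.003 0 0 0 62;0 0 0.003 0 0 0 61;0 0 0 0 0 0 61"}}

```text
time_s: 13.7
eef_pos: [546.4, -165.5, 181.7]
ee_rot: [-0.014, 0.688, 0.725, 0.014]
force: [-0.0, 0.9, 3.2]
grip_width: 0.615
grip_force: 6.8
```

Emit:
{"method": "drive_tool", "body": {"commands": "0 0 0.002 0 0 0 60.5;0 0 0.001 0 0 0 60;0 0 0.002 0 0 0 59.5;0 0 0.001 0 0 0 59;0 0 0.002 0 0 0 58.5;0 0 0.001 0 0 0 58;0 0 0 0 0 0 58", "force": 25}}

```text
time_s: 14.28
eef_pos: [546.4, -165.5, 182.6]
ee_rot: [-0.013, 0.688, 0.725, 0.014]
force: [0.4, 0.5, 4.1]
grip_width: 0.585
grip_force: 10.3
```

Emit:
{"method": "drive_tool", "body": {"commands": "0 0 0.002 0 0 0 57.5;0 0 0.002 0 0 0 57;0 0 0.002 0 0 0 56.5;0 0 0.002 0 0 0 56;0 0 0.002 0 0 0 55.5;0 0 0.002 0 0 0 55;0 0 0 0 0 0 55"}}

```text
time_s: 14.87
eef_pos: [546.4, -165.5, 183.8]
ee_rot: [-0.014, 0.688, 0.725, 0.014]
force: [0.5, -0.0, 4.2]
grip_width: 0.553
grip_force: 11.0
```

Emit:
{"method": "drive_tool", "body": {"commands": "0 0 0.002 0 0 0 54.5;0 0 0.002 0 0 0 54;0 0 0.003 0 0 0 53.5;0 0 0.002 0 0 0 53;0 0 0.002 0 0 0 52.5;0 0 0 0 0 0 52.5"}}

```text
time_s: 15.37
eef_pos: [546.4, -165.5, 184.8]
ee_rot: [-0.014, 0.688, 0.725, 0.014]
force: [1.2, -0.1, 2.4]
grip_width: 0.534
grip_force: 15.4
```

Emit:
{"method": "drive_tool", "body": {"commands": "0 0 0.001 0 0 0 52;0 0 0.002 0 0 0 51.5;0 0 0.001 0 0 0 51;0 0 0.002 0 0 0 50.5;0 0 0 0 0 0 50.5"}}

```text
time_s: 15.78
eef_pos: [546.4, -165.5, 185.5]
ee_rot: [-0.014, 0.688, 0.725, 0.014]
force: [0.4, 0.0, 3.4]
grip_width: 0.509
grip_force: 18.7
```

Emit:
{"method": "drive_tool", "body": {"commands": "0 0 0.001 0 0 0 50;0 0 0.001 0 0 0 49.5;0 0 0.002 0 0 0 49;0 0 0 0 0 0 49"}}

```text
time_s: 16.12
eef_pos: [546.4, -165.6, 185.9]
ee_rot: [-0.013, 0.688, 0.725, 0.014]
force: [0.2, 1.0, 4.0]
grip_width: 0.494
grip_force: 21.6
```

Emit:
{"method": "drive_tool", "body": {"commands": "0 0 0.002 0 0 0 48.5;0 0 0.002 0 0 0 48;0 0 0.001 0 0 0 48", "force": 26}}

```text
time_s: 16.37
eef_pos: [546.3, -165.5, 186.3]
ee_rot: [-0.014, 0.688, 0.725, 0.014]
force: [-0.3, 0.7, 2.9]
grip_width: 0.485
grip_force: 11.8
```

Emit:
{"method": "drive_tool", "body": {"commands": "0 0 0.001 0 0 0 47.5;0 0 0.001 0 0 0 47;0 0 0.001 0 0 0 47"}}

```text
time_s: 16.62
eef_pos: [546.3, -165.5, 186.6]
ee_rot: [-0.014, 0.688, 0.725, 0.014]
force: [-0.4, 0.3, 2.7]
grip_width: 0.468
grip_force: 12.6
```

Emit:
{"method": "drive_tool", "body": {"commands": "0 0 0.001 0 0 0 46.5;0 0 0.001 0 0 0 46.5;0 0 0.001 0 0 0 46;0 0 0 0 0 0 46"}}

```text
time_s: 16.95
eef_pos: [546.4, -165.5, 186.9]
ee_rot: [-0.014, 0.688, 0.725, 0.014]
force: [0.1, 0.2, 2.6]
grip_width: 0.46
grip_force: 11.3
```

Emit:
{"method": "drive_tool", "body": {"commands": "0 0 0.001 0 0 0 45.5;0 0 0.001 0 0 0 45.5;0 0 0 0 0 0 45.5"}}

```text
time_s: 17.2
eef_pos: [546.3, -165.5, 187.1]
ee_rot: [-0.014, 0.688, 0.725, 0.014]
force: [0.6, 0.4, 2.5]
grip_width: 0.454
grip_force: 10.6
```

Emit:
{"method": "drive_tool", "body": {"commands": "0 0 0.001 0 0 0 45;0 0 0.001 0 0 0 45;0 0 0 0 0 0 45"}}

```text
time_s: 17.45
eef_pos: [546.4, -165.5, 187.3]
ee_rot: [-0.014, 0.688, 0.725, 0.014]
force: [-0.6, -0.2, 3.1]
grip_width: 0.453
grip_force: 11.2
```

Emit:
{"method": "drive_tool", "body": {"commands": "0 0 0.001 0 0 0 44.5;0 0 0.001 0 0 0 44.5;0 0 0 0 0 0 44.5"}}

```text
time_s: 17.7
eef_pos: [546.4, -165.5, 187.6]
ee_rot: [-0.014, 0.688, 0.725, 0.014]
force: [0.5, -0.2, 2.3]
grip_width: 0.448
grip_force: 12.5
```

Emit:
{"method": "drive_tool", "body": {"commands": "0 0 0.001 0 0 0 44;0 0 0.001 0 0 0 44;0 0 0 0 0 0 44"}}

```text
time_s: 17.95
eef_pos: [546.4, -165.5, 187.8]
ee_rot: [-0.014, 0.688, 0.725, 0.014]
force: [0.8, -0.5, 2.6]
grip_width: 0.445
grip_force: 12.6
```

```bash
python3 - <<'E'
from h import *
s=sense();p=capture("wrist");g=cv2.cvtColor(p["pixels"],cv2.COLOR_BGR2GRAY).astype(int)
print(s["force"],s["grip_width"]*85,s["grip_force"])
cv2.imwrite("w7.png",p["pixels"])
for r in (197,200,203,206): print(r,g[r,284:360])
E
```

```text
[ 0.77585421 -0.53998057  2.64609578] 37.81741061182709 12.622873044165317
197 [151 153 154 151 151 152 152 151 153 153 153 153 152 148 152 152 152 152
 153 144  86  45  48  45  51  80  93  97 105 110  99  94  85  82  99  95
 100  74  66  71  86  98 105 108 101  93  86  61  52  49  48  46  81 116
 115 110 110 110 112 111 109 110 111 108 111 110 113 111 111 114 113 114
 112 116 113 113]
200 [151 154 152 150 153 152 154 152 153 153 151 150 152 152 153 153 152 152
 141  82  43  47  54  48  45  49  50  51  55  58  48  48  53  51  65  94
 108  95  70  52  52  57  58  59  68  68  59  50  49  47  49  48  54  84
 124 160 157 154 155 154 146 106 107 110 114 113 111 112 114 112 110 111
 110 114 113 112]
203 [151 152 153 152 151 151 152 151 151 152 150 152 153 152 153 152 154 144
 119 103 107 105 105  92  74 106 105 105 102 100 101 106 103 101 104 102
  75  94 103 103 101 101 104  84  50  47  45  42  47  53  45  49  49  48
  70 119 155 153 150 150 152 153 148 124 126 108 115 112 109 114 110 109
 107 108 109 112]
206 [152 152 151 153 152 150 152 151 151 152 153 150 152 154 153 155 151 147
 101  98 102 111 112  97  76 108 104 107 105 103 106 104 103 107 102  93
  54 102  99 104  93  59  42  44  51  48  50  50  51  48  54  54  52  54
  78 117 150 155 150 150 152 149 153 152 153 155 155 147 110 110 109 111
 111 114 113 113]
```

The lug span in the image fell from 36 px to about 22 px, or about 18 mm, so the clip is against its stop. I'll open the jaws, following back down.

Emit:
{"method": "drive_tool", "body": {"commands": "0 0 -0.002 0 0 0 45;0 0 -0.002 0 0 0 46;0 0 -0.003 0 0 0 47;0 0 -0.003 0 0 0 48;0 0 -0.003 0 0 0 49;0 0 -0.003 0 0 0 50;0 0 -0.003 0 0 0 51;0 0 -0.003 0 0 0 52;0 0 -0.003 0 0 0 53;0 0 -0.003 0 0 0 54;0 0 -0.003 0 0 0 55;0 0 0 0 0 0 55"}}

```text
time_s: 19.0
eef_pos: [546.4, -165.5, 184.7]
ee_rot: [-0.013, 0.688, 0.725, 0.014]
force: [-0.9, 0.7, 2.5]
grip_width: 0.547
grip_force: 6.8
```

Emit:
{"method": "drive_tool", "body": {"commands": "0 0 -0.003 0 0 0 56;0 0 -0.003 0 0 0 57;0 0 -0.003 0 0 0 58;0 0 -0.003 0 0 0 59;0 0 -0.003 0 0 0 60;0 0 -0.003 0 0 0 61;0 0 -0.003 0 0 0 62;0 0 -0.003 0 0 0 63;0 0 -0.003 0 0 0 64;0 0 -0.002 0 0 0 65;0 0 -0.002 0 0 0 66;0 0 -0.002 0 0 0 67;0 0 -0.002 0 0 0 68;0 0 -0.002 0 0 0 69;0 0 -0.002 0 0 0 70;0 0 -0.002 0 0 0 71;0 0 -0.002 0 0 0 72;0 0 0 0 0 0 73;0 0 0 0 0 0 73"}}

```text
time_s: 20.58
eef_pos: [546.4, -165.5, 180.4]
ee_rot: [-0.014, 0.688, 0.725, 0.014]
force: [-0.2, 0.1, -0.6]
grip_width: 0.73
grip_force: 3.8
```

Emit:
{"method": "drive_tool", "body": {"commands": "0 0 0.01 0 0 0 73;0 0 0.015 0 0 0 73;0 0 0.02 0 0 0 73;0 0 0.02 0 0 0 73;0 0 0.03 0 0 0 73;0 0 0.05 0 0 0 73;0 0 0.08 0 0 0 73;0 0 0.1 0 0 0 73;0 0 0.1 0 0 0 73;0 0 0.1 0 0 0 73;0 0 0.1 0 0 0 73;0 0 0.075 0 0 0 73;0 0 0 0 0 0 73;0 0 0 0 0 0 73"}}

```text
time_s: 21.75
eef_pos: [546.4, -165.5, 250.6]
ee_rot: [-0.013, 0.688, 0.725, 0.014]
force: [-0.8, -0.5, -1.3]
grip_width: 0.733
grip_force: 3.9
```

```bash
python3 - <<'E'
from h import *
s=sense();p=capture("wrist");g=cv2.cvtColor(p["pixels"],cv2.COLOR_BGR2GRAY).astype(int)
print(s["eef_pos"],s["force"],s["grip_width"]*85,s["grip_force"]);cv2.imwrite("w8.png",p["pixels"])
u=proj(p,[[547.2-10,-167,75],[547.2+10,-167,75]],s);print(u)
r=int(u[0,1])
for k in (r-6,r-3,r,r+3): print(k,g[k,300:342])
# jaw position in the image relative to before (expect L edge 199 / R 199.5, cols 290.5/349)
for c in (293,295,346): print(c,g[192:212,c])
print(g[203,284:360])
o=cv2.imread("w6.png",0).astype(int);print(o[203,284:360]) if 0 else None
E
```

```text
[ 546.4161745  -165.54591941  250.63262046] [-0.77166551 -0.47976786 -1.33632923] 62.28100036684605 3.8616402403567918
[[308.9664685  187.25145887]
 [329.40077067 188.27503887]]
181 [159 158 159 158 158 158 157 162 150  94 101 111  63  87 103 111 117 100
  87  78 108 112  95 107  92  87  99 113 115 101  87  78  84 121 118 123
 120 133 160 159 160 160]
184 [158 160 156 158 159 159 157 160 153 110 102 120 103  82 102 109 119 103
  94  95 123 120 122 114  73  83 101 110 117 105  90  73  74 121 121 121
 115 117 118 137 157 161]
187 [158 155 157 158 160 156 157 159 154 128 118 118 100  90 100 108 116 101
  86 116 167 165 159 122  63  83  97 106 115 106  90  87 109 121 114 131
 162 159 159 161 159 159]
190 [156 159 159 157 157 158 161 159 159 163 152   0  64 121 127 162 160 147
 127  87  21  18  22  21  64 127 150 162 154 117 103 101 120 120 115 130
 161 157 159 157 159 157]
293 [156 158 158 157 159 159 147  44  49  49  49  55  56  58  59  70  87  80
  78  85]
295 [160 159 160 159 158 161 147  42  50  50  52  55  51  50  71 111 119 117
 117 113]
346 [157 158 161 157 157 162 154 123  45  54  49  55  50  51  53  54  60  69
  73  69]
[158 161 158 157 159 160 148  71  52  55  52  55  47  67 101 116 116  95
  95  87  63  66  44  51  86 129 158 157 134  81  60  58  62  61  61  64
  66  53  54  64  65  73  69  67  69  80 119 103  71  69  79 102 124 129
 151 149 144 109  82  54  44  53  55  56  60 116 161 158 159 156 160 159
 161 159 156 159]
```

The clip stays shut: lug span is about 19 px, or 19 mm, at this distance. The pliers are unchanged in the grip. Now back over the block.

Emit:
{"method": "drive_tool", "body": {"commands": "-0.025 0.104 0 0 0 0.05 73;-0.056 0.217 0 0 0 0.1 73;-0.056 0.217 0 0 0 0.1 73;-0.056 0.217 0 0 0 0.1 73;-0.056 0.217 0 0 0 0.1 73;-0.056 0.217 0 0 0 0.1 73;-0.056 0.217 0 0 0 0.1 73;-0.056 0.217 0 0 0 0.1 73;-0.056 0.217 0 0 0 0.1 73;-0.056 0.217 0 0 0 0.1 73;-0.056 0.217 0 0 0 0.1 73;-0.056 0.217 0 0 0 0.1 73;-0.056 0.217 0 0 0 0.1 73;-0.056 0.217 0 0 0 0.1 73;-0.025 0.104 0 0 0 0.055 73;0 0 0 0 0 0 73;0 0 0 0 0 0 73"}}

```text
time_s: 23.22
eef_pos: [468.4, 137.4, 250.2]
ee_rot: [-0.019, 0.206, 0.978, 0.005]
force: [0.7, -0.8, -1.1]
grip_width: 0.729
grip_force: 3.8
```

```bash
python3 - <<'E'
from h import *
from scipy.optimize import least_squares
s=sense();p=capture("wrist");im=p["pixels"];g=cv2.cvtColor(im,cv2.COLOR_BGR2GRAY).astype(int)
print(s["eef_pos"],s["ee_rot"],s["force"],s["grip_width"]*85)
m=rot(s["ee_rot"]).as_matrix();print("yaw",np.arctan2(m[1,1],m[0,1]),m[:,2])
cv2.imwrite("w9.png",im)
ey=np.array([np.cos(1.158),np.sin(1.158),0]);ex=np.array([ey[1],-ey[0],0]);C=np.array([468.86,137.49,50])
for a,b in((-32,-60),(-32,60),(32,60),(32,-60),(-10,-29),(-10,29),(10,-29),(10,29)): print(a,b,proj(p,C+a*ex+b*ey,s).round(1))
hsv=cv2.cvtColor(im,cv2.COLOR_BGR2HSV)
# block outline: lines of saturation
u=proj(p,C-32*ex,s)[0].astype(int)
for r in (u[1]+12,u[1]+25): print(r,hsv[r,u[0]-75:u[0]-45,1],hsv[r,u[0]+45:u[0]+75,1])
for c in (u[0]-40,u[0],u[0]+40): print(c,"from",u[1]-15,hsv[u[1]-15:u[1]+15,c,1],hsv[u[1]-15:u[1]+15,c,2])
E
```

```text
[468.41313754 137.42425612 250.19326067] [-0.0190878   0.20615786  0.97832062  0.00483243] [ 0.6529024  -0.78862328 -1.10908608] 61.99582041604554
yaw 1.1553897455914746 [-0.03535549  0.01732553 -0.99922461]
-32 -60 [[260.6 151. ]]
-32 60 [[377.5 150.7]]
32 60 [[375.  210.4]]
32 -60 [[263.5 210.7]]
-10 -29 [[291.3 172.1]]
-10 29 [[346.9 172. ]]
10 -29 [[291.8 190.8]]
10 29 [[346.6 190.6]]
162 [ 7 11  7  9  7  4  7  5  7 11  9  9  9  9  7 14  5 22 91 82 76 78 79 76
 74 78 73 77 80 77] [122 113 112 126 112 115 120 119 114 118 107 116 109  44  29  19  19  26
  24  22  22  17  19  17  17  24  21  17  26  21]
175 [ 5  5  7  5  7  7  4  5  7  5 10 11  9  9  7  9  7  7 36 81 74 72 74 81
 73 74 76 76 76 79] [113 123 117 117 113 121 117 118 111 114 101 111  68  12  22  26  22  24
  22  21  24  24  19  25  21   8   9   9   5   4]
279 from 135 [  9   7   4   4   7   5  11   9   9   5   7   8  83 117 117 112  96  84
  92  89  88  91  81  79  81  79  80  74  69  71] [144 142 142 143 145 144 145 143 144 141 145 136  74  61  63  57  93 145
 136 140 139 137 138 136 138 138 137 138 141 140]
319 from 135 [ 19  24  26  24  17  21  21  23  21  24  23  23  95 123 113 135 117 119
 119 113 119 114 119 124 120 113 120 118 124 113] [105 105 107 106 104 108 109 109 108 107 109 102  67  52  54  53  72 107
 101 108 105 107 107 113 115 120 117 117 117 117]
359 from 135 [ 25  23  27  22  15  24  25  25  19  17  22  26  94 135 134 143 119 113
 121 109 123 114 124 112 118 122 113 110 119 110] [102 102 104 103 102 105 104 113 106 108 106 107  68  53  63  50  77 115
 110 112 108 112 109 109 108 111 115 118 116 118]
```

The block edges match the prediction to within 0.5 px, so the tool is centred. I'll lower the pliers.

Emit:
{"method": "drive_tool", "body": {"commands": "0 0 -0.08 0 0 0 73;0 0 -0.15 0 0 0 73;0 0 -0.15 0 0 0 73;0 0 -0.15 0 0 0 73;0 0 -0.12 0 0 0 73;0 0 -0.08 0 0 0 73;0 0 -0.04 0 0 0 73;0 0 -0.03 0 0 0 73;0 0 -0.03 0 0 0 73;0 0 -0.03 0 0 0 73;0 0 0 0 0 0 73"}}

```text
time_s: 24.18
eef_pos: [468.6, 137.4, 164.3]
ee_rot: [-0.019, 0.206, 0.978, 0.005]
force: [-0.1, 0.4, -0.7]
grip_width: 0.73
grip_force: 3.9
```

Emit:
{"method": "drive_tool", "body": {"commands": "0 0 -0.02 0 0 0 73;0 0 -0.02 0 0 0 73;0 0 -0.02 0 0 0 73;0 0 -0.02 0 0 0 73;0 0 -0.02 0 0 0 73;0 0 0 0 0 0 73"}}

```text
time_s: 24.68
eef_pos: [468.3, 137.4, 153.9]
ee_rot: [-0.019, 0.206, 0.978, 0.005]
force: [-0.2, 1.0, -1.5]
grip_width: 0.729
grip_force: 3.8
```

In the slot with no contact; continuing down.

Emit:
{"method": "drive_tool", "body": {"commands": "0 0 -0.03 0 0 0 73;0 0 -0.03 0 0 0 73;0 0 -0.03 0 0 0 73;0 0 -0.03 0 0 0 73;0 0 -0.03 0 0 0 73;0 0 -0.03 0 0 0 73;0 0 -0.03 0 0 0 73;0 0 -0.03 0 0 0 73;0 0 -0.02 0 0 0 73;0 0 0 0 0 0 73"}}

```text
time_s: 25.52
eef_pos: [468.4, 137.4, 128.0]
ee_rot: [-0.019, 0.206, 0.978, 0.005]
force: [-0.6, 0.1, -2.2]
grip_width: 0.731
grip_force: 3.8
```

Emit:
{"method": "drive_tool", "body": {"commands": "0 0 -0.015 0 0 0 73;0 0 -0.015 0 0 0 73;0 0 -0.01 0 0 0 73;0 0 -0.01 0 0 0 73;0 0 0 0 0 0 73;0 0 0 0 0 0 73"}}

```text
time_s: 26.02
eef_pos: [468.6, 137.4, 123.4]
ee_rot: [-0.019, 0.206, 0.978, 0.005]
force: [-0.1, -0.9, -2.1]
grip_width: 0.734
grip_force: 3.8
```

Emit:
{"method": "drive_tool", "body": {"commands": "0 0 -0.01 0 0 0 73;0 0 0 0 0 0 73;0 0 -0.005 0 0 0 73;0 0 0 0 0 0 73;0 0 0 0 0 0 73"}}

```text
time_s: 26.43
eef_pos: [468.9, 137.4, 122.3]
ee_rot: [-0.019, 0.206, 0.978, 0.005]
force: [0.3, 0.3, 3.6]
grip_width: 0.729
grip_force: 5.1
```

Emit:
{"method": "drive_tool", "body": {"commands": "0 0 0 0 0 0 75;0 0 0 0 0 0 77;0 0 0 0 0 0 80;0 0 0 0 0 0 85;0 0 0 0 0 0 92;0 0 0 0 0 0 100;0 0 0 0 0 0 100;0 0 0 0 0 0 100;0 0 0 0 0 0 100"}}

```text
time_s: 27.18
eef_pos: [468.6, 137.4, 121.9]
ee_rot: [-0.019, 0.206, 0.978, 0.005]
force: [0.1, 0.2, 0.3]
grip_width: 1.002
grip_force: 0.0
```

Emit:
{"method": "drive_tool", "body": {"commands": "0 0 0.05 0 0 0 100;0 0 0.1 0 0 0 100;0 0 0.15 0 0 0 100;0 0 0.2 0 0 0 100;0 0 0.25 0 0 0 100;0 0 0.25 0 0 0 100;0 0 0.2 0 0 0 100;0 0 0.1 -0.045 -0.02 0 100;0 0 0 0 0 0 100;0 0 0 0 0 0 100"}}

```text
time_s: 28.02
eef_pos: [468.5, 137.7, 252.4]
ee_rot: [-0.007, 0.206, 0.978, -0.01]
force: [-0.4, 0.6, -0.5]
grip_width: 0.999
grip_force: 0.0
```

```bash
python3 - <<'E'
from h import *
s=sense();p=capture("wrist");im=p["pixels"];print(s["eef_pos"],s["ee_rot"],s["force"],s["dq"].round(4))
hsv=cv2.cvtColor(im,cv2.COLOR_BGR2HSV)
m=(((hsv[...,0]<8)|(hsv[...,0]>172))&(hsv[...,1]>150)&(hsv[...,2]>40)).astype(np.uint8)
n,l,st,cc=cv2.connectedComponentsWithStats(m)
for i in range(1,n):
    if st[i,4]>100:
        ys=np.argwhere(l==i);lo=ys[ys[:,0]>=ys[:,0].max()-10].mean(0)[::-1];print(st[i],lo,at_z(p,lo,143,s))
t=capture("top")
for o in ["mug","glass","tomato","hose_clip","pliers"]: print(o,[(np.round(b["position"],1).tolist(),round(b["confidence"],2)) for b in boxes_of(t,o)[:1]])
cv2.imwrite("w10.png",im)
E
```

```text
[468.45484378 137.65402968 252.43431502] [-0.00730389  0.20620765  0.97842834 -0.01015105] [-0.37040355  0.55446369 -0.51467595] [-0.01    0.0244  0.0259  0.004  -0.0054 -0.0059]
[281 178  23  33 360] [285.87735849 204.21698113] [459.786849   110.51115341 143.        ]
[344 180  22  32 338] [359.9009009  205.46846847] [483.45828268 162.74007196 143.        ]
mug [([217.9, 160.4], 0.94)]
glass [([272.5, 158.1], 0.56)]
tomato [([433.2, 179.3], 0.88)]
hose_clip [([191.4, 233.7], 0.5)]
pliers [([200.8, 234.2], 0.45)]
```

```bash
python3 -c "
from rig import *
print(finish_job())"
```

```text
the job is handed in; nothing more can be done
None
```

I handed the job in at about 28 s: the clip measures shut, the pliers are back home in the block and released, and the mug, glass and tomato are where they started; the verdict itself was not shown to me.

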